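Fit the power module, then hold the cover ready above its chassis

TASK

Stand the black power module upright in its walled bay in the open instrument chassis, lowering it until it rests on the bay floor before you let go. Then take the aluminium cover by its handle, carry it over the screwdriver rack, and stop with it hovering about 20 mm above the chassis rim, centred, level and square with it (either way round) and never touching chassis or module, so that I can plug in the last leads underneath. Finish while still holding the cover there in the air: do not set it down or let go; keep clear of the rack and leave everything else on the bench where it is.

Things in the scene. Friction and masses are not known exactly. Their poses are not given: they have to be found in the camera images.
- chassis: Open-topped grey metal tray, fixed to the bench, 110 (own x) x 150 (own y) x 30 high, 3 mm walls; at one end of its length the walled bay, at the other a green circuit board whose parts stay below the rim. It stands on the left or the right of the rack, the cover on the other side. Origin at the centre of its underside on the bench, z up.
- chassis_rim (a point): Centre of the chassis's open mouth at rim height, 30 mm above the bench; axes as the chassis.
- chassis_bay (a point): Centre of the bay floor in the chassis, 38 mm from the chassis centre towards its -y end, 4 mm above the bench. The bay is 65 (chassis x) x 45 (chassis y) inside, its walls 12 mm high and 3 mm thick; axes as the chassis. The module fits either way round.
- module: Black potted power module, a block 60 (own x) x 40 (own y) x 45 high (50 with the pale terminal strips at the two short ends of its top), about 0.2 kg, standing loose on the bench just beyond the cover. Origin at the centre of its underside, z up. Can be taken across its 40 mm width by its upper 17 mm, so that the fingertips stay above the chassis rim.
- cover: Aluminium cover (hood), open below, 110 (own x) x 150 (own y) x 40 high without its handle, 3 mm walls (37 mm deep inside), about 0.35 kg, standing mouth down on the bench. Origin at the centre of its lower edge plane, z up. Its black strap handle runs along own y over the middle of its top.
- cover_handle (a point): Centre of the handle bar, 67 mm above the cover's lower edge; the bar is 14 x 14 mm in section and 98 mm long along the cover's y, with 21 mm of free height below it; posts under it 42 mm either side of the centre. Axes as the cover.
- rack: Wooden screwdriver rack fixed to the bench between cover and chassis, 240 (own x, roughly away from the robot) x 50 (own y), block 60 high, five upright screwdriver handles reaching 155 mm above the bench. Origin at the centre of its underside.
- tape: Bystander: grey ring of tape, 84 mm across, 20 high, lying beyond the chassis. Origin at the centre of its underside.
- solder_reel: Bystander: metal reel, 54 mm across, 45 high, far left. Origin at its underside.
- driver: Bystander: loose screwdriver 190 mm long, lying crosswise beyond the far end of the rack. Origin at its middle, on the bench.
- wrench: Bystander: wrench 180 mm long lying far right. Origin at its middle, on the bench.
- flux_jar: Bystander: closed jar, 52 mm across, 55 high, far right. Origin at its underside.
- sponge_pot: Bystander: open brass pot, 64 mm across, 45 high, far left. Origin at its underside.
Mind the look-alikes: they are no part of the job. Of the things shaped like the cover, the aluminium one is meant.

How it is judged:
On the way, in this order (a step that is already met when the one before it is completed fails the run):
1. the module, still held, has been lowered into the bay (horizontal distance between module and chassis_bay below 0.006 m and z of module in the frame of chassis_bay below 0.005 m and angle between module's own z axis and vertical below 0.1 rad and contact force between the fingers and module above 0.5 N), for 0.05 s.
2. the module stands in the bay, let go (horizontal distance between module and chassis_bay below 0.006 m and z of module in the frame of chassis_bay below 0.005 m and angle between module's own z axis and vertical below 0.1 rad and contact force between the fingers and module below 0.1 N and linear speed of module below 0.02 m/s), for 0.2 s.
3. the cover is carried over the line of the rack, above the screwdrivers (height (world z) of cover above 0.155 m and y of cover in the frame of rack between -0.06 and 0.06 m and contact force between the fingers and cover above 0.5 N), for 0.02 s.
At the end, for the whole second after the job is handed in: Module in the bay within 6 mm, on its floor, upright; cover held still by the gripper, lower edge 8 to 35 mm above the chassis rim, centred within 8 mm, square (either way round) and level within 0.1 rad, touching neither chassis, module nor rack, through the last second (horizontal distance between module and chassis_bay below 0.006 m and z of module in the frame of chassis_bay below 0.005 m and angle between each of module, cover's own z axis and vertical below 0.1 rad and horizontal distance between cover and chassis_rim below 0.008 m and z of cover in the frame of chassis_rim between 0.008 and 0.035 m and angle between the x axis of cover and the x axis of chassis, either way round below 0.1 rad and linear speed of cover below 0.02 m/s and angular speed of cover below 0.2 rad/s and contact force between the fingers and cover above 0.5 N and contact force between cover and chassis below 0.1 N and contact force between each of cover, the arm and module below 0.1 N and contact force between cover and rack below 0.1 N); the arm keeps its last pose, push and grip.
It fails at once if the cover touches the chassis or the module in it (contact force between cover and chassis above 0.5 N or contact force between cover and module above 0.5 N).
It fails at once if the screwdriver rack is struck (over 2 N) (contact force between rack and anything else above 2 N).
It fails at once if a bystander is moved by more than 20 mm (distance of any of tape, solder_reel, driver, wrench, flux_jar, sponge_pot from where it was at the start of the episode above 0.02 m).
It also fails if it takes over 64 s, if anything falls off the work surface, if the arm or the gripper's body presses on something with over 40 N, if the wrist force passes 120 N, or if a joint passes its speed limit or range.

ROBOT

A 6-joint arm with a two-finger parallel gripper is mounted at the origin on the work surface. World frame = base frame: x ahead of the robot, y to its left, z up, the work surface at z = 0. Lengths are in m, angles in rad, forces in N, time in s.
With the tool pointing down it reaches from about 0.275 to 1 m from the base axis. Payload 8.4 kg.
Tool frame: the origin (TCP) lies midway between the tips of the shut fingers; the grasp point (between the pads) lies 19 mm behind it; x points along the fingers, z is the direction in which the jaws open and shut, and the axes are right-handed (so a half turn about x gives the same grasp; the last joint's range is limited). The gripper opens to 85 mm and grips with 20 to 120 N. Pads are 22 mm wide; open, the fingers measure 114 mm over their backs; the gripper's body (76 mm by 85 mm) begins 54 mm behind the grasp point. The pads swing forward as they close: fully open they stand 13 mm farther back than shut.
Start: joints at [-1.228, 0.353, 1.633, -0, 1.155, -0.002], TCP at [0.211, -0.588, 0.231] pointing down, gripper open.
Joint ranges: [-2.63, 2.63], [-0.92, 2.1], [0.06, 2.66], [-1.3, 4.44], [0, 2.69], [-3.02, 3.02]. Speed limits (rad/s): [2.22, 2.22, 2.79, 3.14, 3.14, 3.14].

INTERFACE

Orientations are given as a unit quaternion [x, y, z, w].
In Python, from workcell import arm gives the robot as it stands. The module is installed in compiled form; this text tells all that it offers.
- The arm moves only by the tool step_arm, never from a script. Its argument "targets" is a list of rows, each a list of 7 numbers: the closure, from 0 (fully open) to 1 (shut), then the shift along the tool's x, y, z in mm, then the turn, a rotation vector about the tool's x, y, z in rad. In form: [[hand, tx, ty, tz, rx, ry, rz], ...]. A call has exactly 8 rows; each row shifts and turns the commanded pose from where the row before left it, along the tool's axes as they then stand; what a row does not reach is not made up. A row lasts 1/12 s, in which the tool goes at most 41.7 mm and 7.16 degrees, less where a joint would pass 70% of its speed; a pose out of reach is approached as far as the arm can. A call with a gripper value outside its range is refused whole. The fingers move at their own pace and stop on an object; "newtons" is the grip in N (left out, the last holds). Time passes only in rows, so rows that do not move let the fingers close, or fill a call up. It gives the time, the measured TCP pose, the force and the opening at its end, in the units of the state.
- arm.sense(): the state, without advancing time (a new reading comes with each control period).
- arm.grab_frame(name): name is "side" or "top" or "wrist"; returns the picture (400x640x3 uint8, blue, green, red); there is no depth.
- arm.get_calibration(name): a dict with "vertical_fov" (degrees; the focal length in pixels is half the picture's height over the tangent of half this angle, whatever the lens; pixels are square), "cx", "cy" (the principal point, pixels), "k1" (the pictures are not rectified: a ray, as slopes to the right and down, at radius r is drawn at 1 + k1 r^2 times it, then the intrinsics apply), "R" (3x3) and "t" (3): a world point X has camera coordinates R X + t. Camera axes: x right, y down, z forward; pixel columns grow to the right and rows downward; lengths in m; the calibration is good to about 2 mm. A picture is of the moment at which its call begins: read the wrist's pose just before it. get_calibration takes no time and is no camera call; for the wrist camera it gives the pose at the moment of the call.
- arm.hand_in(): hands the job in, once; it reports no verdict.
The state is a dict: "clock": time; "joint_pos": joint angles; "qvel": joint speeds; "tau": joint torques, N m; "ee_pos": TCP position; "tcp_rot": TCP orientation; "ft_force": force on the tool from outside, world axes, zero at the start; "wrist_torque": the same for the moment, N m; "gripper_width": opening from 0.0 (shut) to 1.0 (fully open).
Only numpy, scipy, OpenCV 4.12 (cv2) and the standard library are available. Lean on these libraries where they do the work, as an engineer would, in place of code of your own. Each camera call takes 0.05 s, during which the arm holds its last target. There are 200 camera calls.

## Working session

There is one attempt and no reset: what is moved stays moved. The work goes in short steps, Python scripts to look and compute and a tool call to move; the robot and the scene stay as the last step left them, time stands still between calls to the robot, and variables do not carry over. Pictures are saved under pics/ and viewed, about 8 in all and at most 12, crops included, and the job is handed in when it is done.

Besides the shell and the picture viewer there is one more tool, called after "Call:" as name(argument=value, ...) on one line, values as JSON. step_arm: Moves the arm, as the interface text tells. Its arguments: {"type":"object","properties":{"targets":{"type":"array","items":{"type":"array","items":{"type":"number"}}},"newtons":{"type":"number"}},"required":["targets"]}

```bash
mkdir -p pics
python3 - <<'E'
from workcell import arm
import cv2,numpy as np
s=arm.sense();print({k:np.round(v,3).tolist() for k,v in s.items()})
for n in("top","side","wrist"):
    c=arm.get_calibration(n);print(n,{k:np.round(v,4).tolist() for k,v in c.items()})
    cv2.imwrite(f"pics/{n}0.png",arm.grab_frame(n))
E
```

```text
{'clock': 0.0, 'joint_pos': [-1.228, 0.354, 1.634, -0.0, 1.155, -0.002], 'qvel': [-0.002, -0.001, 0.002, -0.001, 0.003, 0.001], 'tau': [0.002, -60.525, -34.207, 0.0, 0.009, 0.0], 'ee_pos': [0.211, -0.588, 0.231], 'tcp_rot': [0.407, 0.579, -0.407, 0.578], 'ft_force': [0.412, -0.055, -0.812], 'wrist_torque': [-0.016, 0.013, 0.02], 'gripper_width': 1.001}
top {'vertical_fov': 55.2654, 'cx': 316.935, 'cy': 204.1788, 'k1': -0.0438, 'R': [[-0.0093, -0.9998, 0.0186], [-0.9858, 0.006, -0.1681], [0.1679, -0.0199, -0.9856]], 't': [-0.0081, 0.4781, 0.9996]}
side {'vertical_fov': 56.1802, 'cx': 316.018, 'cy': 199.3858, 'k1': -0.0779, 'R': [[-0.7048, -0.7092, 0.0206], [-0.3711, 0.3438, -0.8626], [0.6046, -0.6155, -0.5055]], 't': [0.3148, 0.2524, 0.8205]}
wrist {'vertical_fov': 68.3553, 'cx': 317.3436, 'cy': 198.3315, 'k1': -0.0494, 'R': [[0.3383, -0.941, -0.0015], [-0.9051, -0.3259, 0.273], [-0.2574, -0.091, -0.962]], 't': [-0.6244, -0.0351, 0.3788]}
```

View pics/top0.png

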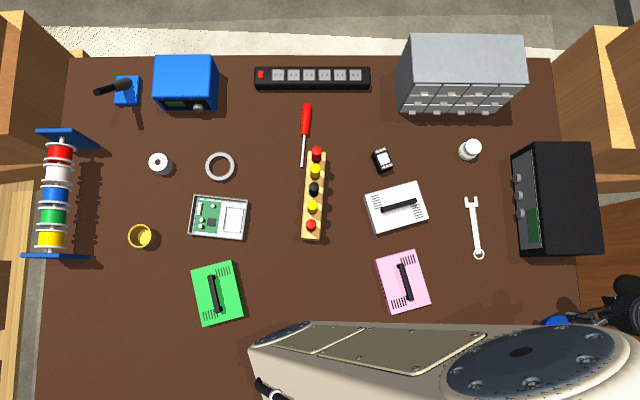

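View pics/side0.png

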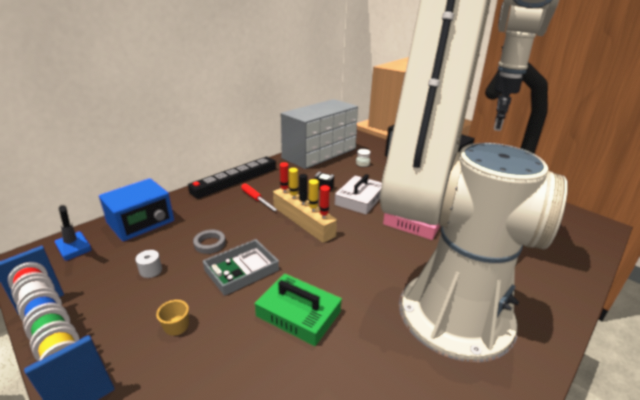

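The top view shows the chassis near (219,217) with the bay at its right end, the rack near (314,195), the aluminium cover at (397,207) and the module at (382,160). The pink and green covers are decoys. I'll enlarge that region.

```bash
cat > h.py <<'E'
import cv2,numpy as np
from workcell import arm
from scipy.spatial.transform import Rotation as Ro
def K(c):
    f=200/np.tan(np.radians(c["vertical_fov"])/2)
    return np.array([[f,0,c["cx"]],[0,f,c["cy"]],[0,0,1.]]),np.array([c["k1"],0,0,0,0.])
def p2w(c,px,z):
    k,d=K(c);z=np.broadcast_to(z,len(px))
    r=cv2.undistortPoints(np.array(px,float).reshape(-1,1,2),k,d).reshape(-1,2)
    R=np.array(c["R"]);o=-R.T@np.array(c["t"]);w=np.c_[r,np.ones(len(r))]@R
    return o+w*((z-o[2])/w[:,2])[:,None]
def w2p(c,X):
    k,d=K(c);R=np.array(c["R"])
    return cv2.projectPoints(np.array(X,float).reshape(-1,1,3),cv2.Rodrigues(R)[0],np.array(c["t"],float),k,d)[0].reshape(-1,2)
def box(x,y,yaw,sx,sy,z):
    a=np.array([[1,1],[1,-1],[-1,-1],[-1,1]])*[sx/2,sy/2];C,S=np.cos(yaw),np.sin(yaw)
    return np.c_[a@np.array([[C,S],[-S,C]])+[x,y],np.full(4,z)]
def shot(n,name):
    c=arm.get_calibration(n);im=arm.grab_frame(n);cv2.imwrite(f"pics/{name}.png",im);np.save(f"pics/{name}.npy",c,allow_pickle=True);return c,im
def load(name): return np.load(f"pics/{name}.npy",allow_pickle=True).item(),cv2.imread(f"pics/{name}.png")
E
python3 - <<'E'
import cv2
im=cv2.imread("pics/top0.png")[140:255,180:440]
cv2.imwrite("pics/crop0.png",cv2.resize(im,None,fx=3,fy=3,interpolation=cv2.INTER_CUBIC))
E
```

```text
(no output)
```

View pics/crop0.png

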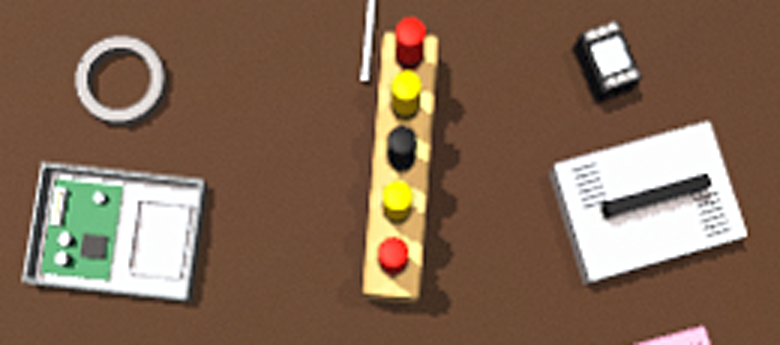

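Run:
```python
from h import *
c=arm.get_calibration("top")
def P(l,z): return p2w(c,np.array(l)/3.+[180,140]-1/3,z)
for n,l,z in [("chassis",[(42,163),(206,179),(188,300),(24,284)],.03),("bay",[(140,201),(194,206),(183,279),(130,274)],.016),
 ("cover",[(553,163),(710,122),(746,236),(588,282)],.04),("handle",[(605,209),(709,182)],.071),("rack",[(384,32),(438,38),(418,298),(363,295)],.06),
 ("module",[(585,34),(614,23),(638,78),(607,91)],.048),("caps",[(410,25),(407,79),(402,133),(398,187),(393,244)],.155),("driver",[(365,80)],.005)]:
    w=P(l,z);print(n,"ctr",w.mean(0).round(4),"edges",[np.round(np.linalg.norm(w[i]-w[i-1]),3) for i in range(len(w))],
     "dir01",np.degrees(np.arctan2(*(w[1]-w[0])[1::-1])).round(1) if len(w)>1 else "", "dir12",np.degrees(np.arctan2(*(w[2]-w[1])[1::-1])).round(1) if len(w)>2 else "")
s=arm.sense();print(Ro.from_quat(s["tcp_rot"]).as_matrix().round(3))
```

```text
chassis ctr [0.4469 0.2586 0.03  ] edges [np.float64(0.112), np.float64(0.152), np.float64(0.112), np.float64(0.149)] dir01 -96.0 dir12 172.8
bay ctr [0.4403 0.2185 0.016 ] edges [np.float64(0.068), np.float64(0.05), np.float64(0.068), np.float64(0.049)] dir01 -95.7 dir12 172.8
cover ctr [ 0.4706 -0.2288  0.04  ] edges [np.float64(0.113), np.float64(0.152), np.float64(0.11), np.float64(0.152)] dir01 -75.6 dir12 -165.6
handle ctr [ 0.4697 -0.2286  0.071 ] edges [np.float64(0.097), np.float64(0.097)] dir01 -75.9 dir12 
rack ctr [ 0.5023 -0.002   0.06  ] edges [np.float64(0.24), np.float64(0.05), np.float64(0.238), np.float64(0.048)] dir01 -96.8 dir12 175.0
module ctr [ 0.6042 -0.1971  0.048 ] edges [np.float64(0.058), np.float64(0.029), np.float64(0.057), np.float64(0.032)] dir01 -68.9 dir12 -159.2
caps ctr [ 0.5088 -0.002   0.155 ] edges [np.float64(0.183), np.float64(0.046), np.float64(0.046), np.float64(0.045), np.float64(0.046)] dir01 176.4 dir12 174.4
driver ctr [0.5943 0.0311 0.005 ] edges [np.float64(0.0)] dir01  dir12 
[[-0.     0.941  0.338]
 [ 0.001  0.338 -0.941]
 [-1.     0.    -0.001]]
```

Call:
step_arm(targets=[[0, 0, 31, -15, 0, 0, 0], [0, 0, 31, -15, 0, 0, 0], [0, 0, 31, -15, 0, 0, 0], [0, 0, 31, -15, 0, 0, 0], [0, 0, 31, -15, 0, 0, 0], [0, 0, 31, -15, 0, 0, 0], [0, 0, 31, -15, 0, 0, 0], [0, 0, 31, -15, 0, 0, 0]], newtons=60)

```text
clock: 0.82
ee_pos: [0.4049, -0.39, 0.2312]
tcp_rot: [0.407, 0.578, -0.407, 0.578]
ft_force: [1.0, -0.4, 0.1]
gripper_width: 0.999
```

Call:
step_arm(targets=[[0, 0, 31, -15, 0, 0, 0], [0, 0, 31, -15, 0, 0, 0], [0, 0, 31, -15, 0, 0, 0], [0, 0, 31, -15, 0, 0, 0], [0, 4, 31, -15, 0, 0, 0], [0, 4, 30, -15, 0, 0, 0], [0, 4, 30, -13, 0, 0, 0], [0, 4, 22, -10, 0, 0, 0]])

```text
clock: 1.48
ee_pos: [0.5905, -0.2029, 0.215]
tcp_rot: [0.407, 0.579, -0.406, 0.579]
ft_force: [-0.4, -0.7, 0.3]
gripper_width: 0.998
```

Run:
```python
from h import *
s=arm.sense();print(s["ee_pos"],Ro.from_quat(s["tcp_rot"]).as_matrix().round(3))
shot("wrist","w1"); shot("top","t1")
```

```text
[ 0.59053157 -0.20286914  0.21495421] [[ 0.     0.941  0.339]
 [ 0.     0.339 -0.941]
 [-1.     0.    -0.   ]]
```

View pics/w1.png

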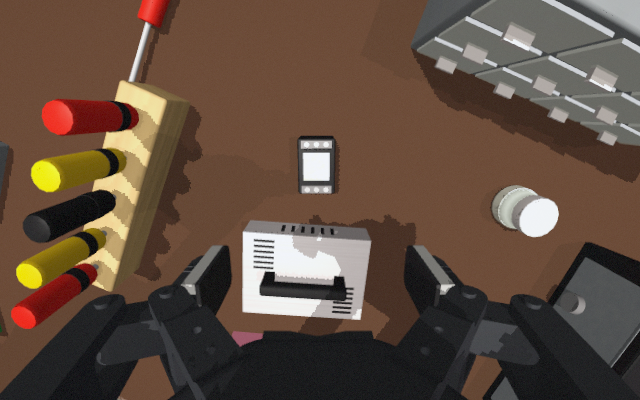

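The wrist view shows the module at about (317,165), almost square to the jaws. The cover handle runs from (262,285) to (345,292). Next I'll measure both from this picture.

Run:
```python
from h import *
c,im=load("w1")
g=cv2.cvtColor(im,cv2.COLOR_BGR2GRAY)
m=(g[125:205,285:350]>110).astype(np.uint8)
n,l,st,ce=cv2.connectedComponentsWithStats(m)
print([(s.tolist(),(q+[285,125]).round(1).tolist()) for s,q in zip(st[1:],ce[1:]) if s[4]>5])
ys,xs=np.nonzero(m);r=cv2.minAreaRect(np.c_[xs+285,ys+125].astype(np.float32));print(r)
b=cv2.boxPoints(r)
w=p2w(c,b,.05);print(w.round(4),w.mean(0));d=[w[i]-w[i-1] for i in range(4)];print([(np.linalg.norm(e).round(4),np.degrees(np.arctan2(e[1],e[0])).round(1)) for e in d])
mod=w.mean(0);s=arm.sense();T=Ro.from_quat(s["tcp_rot"]).as_matrix();print("tool delta",T.T@(mod-s["ee_pos"]))
# handle
w=p2w(c,[(261,285),(346,290)],.07);print("handle",w.mean(0),np.linalg.norm(w[0]-w[1]))
```

```text
[([16, 15, 31, 9, 279], [316.0, 144.0]), ([17, 27, 28, 29, 789], [315.9, 165.9]), ([16, 61, 31, 8, 243], [316.1, 189.4])]
((316.0, 166.5), (53.0, 30.0), 90.0)
[[ 0.6272 -0.1718  0.05  ]
 [ 0.6377 -0.2009  0.05  ]
 [ 0.5849 -0.2207  0.05  ]
 [ 0.5739 -0.1902  0.05  ]] [ 0.60593556 -0.19588109  0.05      ]
[(np.float64(0.0564), np.float64(19.0)), (np.float64(0.0309), np.float64(-70.2)), (np.float64(0.0564), np.float64(-159.5)), (np.float64(0.0324), np.float64(109.8))]
tool delta [ 0.16421954  0.01637174 -0.00056322]
handle [ 0.47703032 -0.22755855  0.07      ] 0.09504081492926031
```

Call:
step_arm(targets=[[0, 20, 8, 0, 0, 0, 0], [0, 30, 7, 0, 0, 0, 0], [0, 30, 0, 0, 0, 0, 0], [0, 30, 0, 0, 0, 0, 0], [0, 30, 0, 0, 0, 0, 0], [0, 25, 0, 0, 0, 0, 0], [0, 15, 0, 0, 0, 0, 0], [0, 8, 0, 0, 0, 0, 0]], newtons=60)

```text
clock: 2.25
ee_pos: [0.6009, -0.2001, 0.0247]
tcp_rot: [0.406, 0.58, -0.407, 0.577]
ft_force: [-0.1, 0.0, -0.1]
gripper_width: 1.001
```

Call:
step_arm(targets=[[0, 0, 0, 0, 0, 0, 0], [0.2, 0, 0, 0, 0, 0, 0], [0.3, 0, 0, 0, 0, 0, 0], [0.4, 0, 0, 0, 0, 0, 0], [0.6, 0, 0, 0, 0, 0, 0], [1, 0, 0, 0, 0, 0, 0], [1, 0, 0, 0, 0, 0, 0], [1, 0, 0, 0, 0, 0, 0]])

```text
clock: 2.92
ee_pos: [0.604, -0.2002, 0.0289]
tcp_rot: [0.407, 0.578, -0.407, 0.579]
ft_force: [-1.8, 0.7, 5.5]
gripper_width: 0.455
```

Call:
step_arm(targets=[[1, -8, 0, 0, 0, 0, 0], [1, -16, 0, 0, 0, 0, 0], [1, -28, 0, 0, 0, 0, 0], [1, -32, 0, 0, 0, 0, 0], [1, -32, 0, 0, 0, 0, 0], [1, -32, 0, 0, 0, 0, 0], [1, -28, 0, 0, 0, 0, 0], [1, -16, 0, 0, 0, 0, 0]])

```text
clock: 3.58
ee_pos: [0.6042, -0.2003, 0.2239]
tcp_rot: [0.407, 0.577, -0.406, 0.58]
ft_force: [-0.3, 0.1, -2.0]
gripper_width: 0.453
```

Call:
step_arm(targets=[[1, 0, -2, -15, 0, 0, 0], [1, 0, -5, -30, 0, 0, 0], [1, 0, -6, -33, 0, 0, 0], [1, 0, -6, -33, 0, 0, 0], [1, 0, -6, -33, 0, 0, 0], [1, 0, -6, -33, 0, 0, 0], [1, 0, -6, -33, 0, 0, 0], [1, 0, -6, -33, 0, 0, 0]])

```text
clock: 4.25
ee_pos: [0.4779, 0.0158, 0.2185]
tcp_rot: [0.407, 0.579, -0.407, 0.578]
ft_force: [1.0, 0.7, -1.0]
gripper_width: 0.455
```

Call:
step_arm(targets=[[1, 0, -6, -33, 0, 0, 0], [1, 0, -6, -33, 0, 0, 0], [1, 0, -6, -33, 0, 0, 0], [1, 0, -6, -33, 0, 0, 0], [1, 0, -6, -33, 0, 0, 0], [1, 0, -5, -33, 0, 0, 0], [1, 0, -5, -33, 0, 0, 0], [1, 0, -5, -18, 0, 0, 0]])

```text
clock: 4.92
ee_pos: [0.3511, 0.2353, 0.2187]
tcp_rot: [0.406, 0.579, -0.407, 0.578]
ft_force: [0.4, -0.2, -1.5]
gripper_width: 0.451
```

Call:
step_arm(targets=[[1, 0, 0, 0, 0.04, 0, 0], [1, 0, 0, 0, 0.08, 0, 0], [1, 0, 0, 0, 0.09, 0, 0], [1, 0, 0, 0, 0.09, 0, 0], [1, 0, 0, 0, 0.09, 0, 0], [1, 0, 0, 0, 0.07, 0, 0], [1, 0, 0, 0, 0, 0, 0], [1, 0, 0, 0, 0, 0, 0]])

```text
clock: 5.58
ee_pos: [0.3529, 0.2331, 0.2188]
tcp_rot: [-0.527, -0.471, 0.528, -0.471]
ft_force: [0.1, -0.4, -1.2]
gripper_width: 0.447
```

Run:
```python
from h import *
s=arm.sense();print(s["ee_pos"],Ro.from_quat(s["tcp_rot"]).as_matrix().round(3),s["gripper_width"])
c,im=shot("wrist","w2"); shot("side","s2")
cv2.imwrite("pics/w2b.png",cv2.resize(im[0:400,100:540],None,fx=1.5,fy=1.5,interpolation=cv2.INTER_CUBIC))
```

```text
[0.35286029 0.23306371 0.2187516 ] [[-0.001  0.994 -0.112]
 [-0.001 -0.112 -0.994]
 [-1.    -0.001  0.001]] 0.4473650644278163
```

View pics/w2b.png

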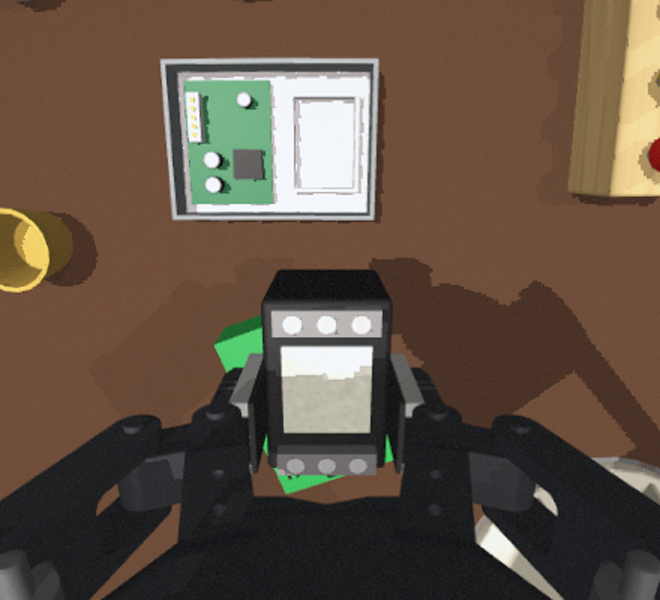

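Chassis rim corners in the crop are (161,60), (379,59), (375,219) and (173,219). The bay walls span (293..362, 96..194), and the module's strips span (271..382, 310..474). It's held straight.

Run:
```python
from h import *
c,im=load("w2");s=arm.sense();T=Ro.from_quat(s["tcp_rot"]).as_matrix();e=np.array(s["ee_pos"])
def P(l,z): return p2w(c,(np.array(l)+.5)/1.5-.5+[100,0],z)
def rep(n,w):
    print(n,w.mean(0).round(4),[(np.linalg.norm(w[i]-w[i-1]).round(4),np.degrees(np.arctan2(*(w[i]-w[i-1])[1::-1])).round(1)) for i in range(4)])
r=P([(161,60),(379,59),(375,219),(173,219)],.03);rep("rim",r)
b=P([(293,96),(362,96),(355,194),(295,194)],.016);rep("bay outer",b)
yaw=np.radians(-6.5)
bay=r.mean(0)[:2]+.038*np.array([np.sin(yaw),-np.cos(yaw)]);print("bay from rim",bay)
for z in(.236,.24,.244):
    m=P([(271,310),(382,310),(377,474),(276,474)],z);rep(f"mod {z}",m);print("mod in tool",(T.T@(m.mean(0)-e)).round(4))
```

```text
rim [0.4479 0.2616 0.03  ] [(np.float64(0.1091), np.float64(-6.8)), (np.float64(0.15), np.float64(-96.6)), (np.float64(0.1091), np.float64(173.6)), (np.float64(0.1507), np.float64(83.4))]
bay outer [0.4413 0.2232 0.016 ] [(np.float64(0.0699), np.float64(-6.2)), (np.float64(0.0501), np.float64(-96.4)), (np.float64(0.07), np.float64(170.3)), (np.float64(0.0458), np.float64(83.6))]
bay from rim [0.44357896 0.22388627]
mod 0.236 [0.3545 0.2329 0.236 ] [(np.float64(0.0577), np.float64(-6.9)), (np.float64(0.033), np.float64(-96.4)), (np.float64(0.0577), np.float64(174.0)), (np.float64(0.0339), np.float64(83.5))]
mod in tool [-0.017   0.0012  0.0001]
mod 0.24 [0.3567 0.2327 0.24  ] [(np.float64(0.0559), np.float64(-6.9)), (np.float64(0.0319), np.float64(-96.4)), (np.float64(0.0559), np.float64(174.0)), (np.float64(0.0328), np.float64(83.5))]
mod in tool [-0.021   0.0034  0.0001]
mod 0.244 [0.3589 0.2325 0.244 ] [(np.float64(0.054), np.float64(-6.9)), (np.float64(0.0309), np.float64(-96.4)), (np.float64(0.054), np.float64(174.0)), (np.float64(0.0317), np.float64(83.5))]
mod in tool [-0.025   0.0056  0.0001]
```

Call:
step_arm(targets=[[1, 0, 15, 0, 0, 0, 0], [1, 0, 30, 0, 0, 0, 0], [1, 0, 28, 0, 0, 0, 0], [1, 15, 14, -1, 0, 0, 0], [1, 30, 0, 0, 0, 0, 0], [1, 30, 0, 0, 0, 0, 0], [1, 30, 0, 0, 0, 0, 0], [1, 24, 0, 0, 0, 0, 0]])

```text
clock: 6.35
ee_pos: [0.4407, 0.2238, 0.0882]
tcp_rot: [-0.527, -0.471, 0.528, -0.471]
ft_force: [0.0, 0.3, -1.3]
gripper_width: 0.45
```

Call:
step_arm(targets=[[1, 14, 0, 0, 0, 0, 0], [1, 5, 0, 0, 0, 0, 0], [1, 0, 0, 0, 0, 0, 0], [1, 0, 0, 0, 0, 0, 0], [1, 0, 0, 0, 0, 0, 0], [1, 0, 0, 0, 0, 0, 0], [1, 0, 0, 0, 0, 0, 0], [1, 0, 0, 0, 0, 0, 0]])

```text
clock: 7.02
ee_pos: [0.4409, 0.2246, 0.072]
tcp_rot: [0.528, 0.47, -0.527, 0.471]
ft_force: [-0.5, 0.5, -1.7]
gripper_width: 0.448
```

Run:
```python
from h import *
s=arm.sense();print(s["ee_pos"],Ro.from_quat(s["tcp_rot"]).as_matrix().round(3),s["gripper_width"])
c,im=shot("wrist","w3")
c2,i2=shot("side","s3");shot("top","t3")
a=cv2.resize(im[100:400,120:520],None,fx=1.5,fy=1.5,interpolation=cv2.INTER_CUBIC)
cv2.imwrite("pics/w3b.png",a)
```

```text
[0.44091077 0.22460425 0.072004  ] [[ 0.001  0.993 -0.115]
 [ 0.001 -0.115 -0.993]
 [-1.     0.001 -0.001]] 0.447950219075145
```

View pics/w3b.png

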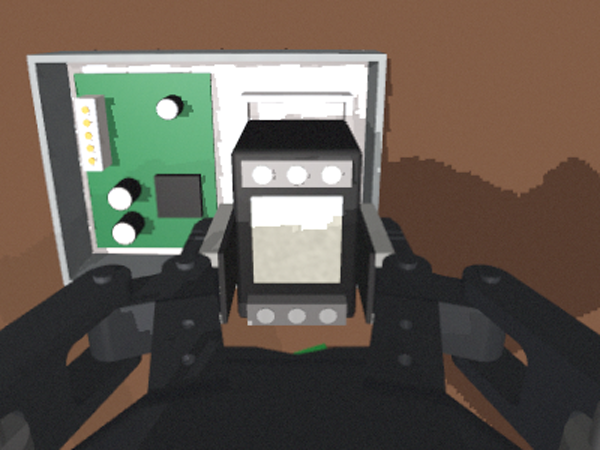

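Run:
```python
from h import *
c,im=load("w3")
def P(l,z): return p2w(c,(np.array(l)+.5)/1.5-.5+[120,100],z)
ya=np.radians(-6.5);X=np.array([np.cos(ya),np.sin(ya),0]);Y=np.array([-X[1],X[0],0])
def rep(n,w): w=np.array(w);print(n,w.mean(0).round(4),"len",np.linalg.norm(w[0]-w[1]).round(4),"ang",np.degrees(np.arctan2(*(w[1]-w[0])[1::-1])).round(1))
b=P([(242,94),(354,94)],.016);rep("bayfar",b);bay1=b.mean(0)-.0355*X
r=P([(28,57),(386,55)],.03);rep("rimfar",r);bay2=r.mean(0)-.055*X-.038*Y
m=P([(247,122),(351,122)],.0431);rep("modbot",m);m1=m.mean(0)-.030*X
t=P([(241,162),(353,162),(348,325),(248,325)],.0931);m2=t.mean(0);print("mod strips",np.linalg.norm(t[0]-t[1]),np.linalg.norm(t[1]-t[2]))
print("bay",bay1,bay2,"mod",m1,m2)
for a in(bay1,bay2):
  for q in(m1,m2):print("need y(toolx->own X) %.1f, z(-Y) %.1f"%((a-q)@X*1e3,-(a-q)@Y*1e3))
```

```text
bayfar [0.4794 0.2196 0.016 ] len 0.0506 ang -96.6
rimfar [0.502  0.2557 0.03  ] len 0.1493 ang -96.5
modbot [0.4724 0.22   0.0431] len 0.0413 ang -96.6
mod strips 0.03232441727578775 0.055675439896275596
bay [0.44413182 0.22358609 0.016     ] [0.44301068 0.22419966 0.03      ] mod [0.44263163 0.22343553 0.0431    ] [0.44409287 0.22396037 0.0931    ]
need y(toolx->own X) 1.5, z(-Y) -0.3
need y(toolx->own X) 0.1, z(-Y) 0.4
need y(toolx->own X) 0.3, z(-Y) -0.8
need y(toolx->own X) -1.1, z(-Y) -0.1
```

Call:
step_arm(targets=[[1, 8, 0, 0, 0, 0, 0], [1, 8, 0, 0, 0, 0, 0], [1, 6, 0, 0, 0, 0, 0], [1, 5, 0, 0, 0, 0, 0], [1, 4, 0, 0, 0, 0, 0], [1, 3, 0, 0, 0, 0, 0], [1, 2, 0, 0, 0, 0, 0], [1, 0, 0, 0, 0, 0, 0]])

```text
clock: 7.83
ee_pos: [0.4403, 0.2243, 0.0348]
tcp_rot: [-0.528, -0.47, 0.528, -0.47]
ft_force: [0.1, -0.1, -1.6]
gripper_width: 0.453
```

Call:
step_arm(targets=[[1, 0, 0, 0, 0, 0, 0], [1, 1, 0, 0, 0, 0, 0], [1, 0, 0, 0, 0, 0, 0], [1, 1, 0, 0, 0, 0, 0], [1, 0, 0, 0, 0, 0, 0], [1, 1, 0, 0, 0, 0, 0], [1, 0, 0, 0, 0, 0, 0], [1, 0, 0, 0, 0, 0, 0]])

```text
clock: 8.5
ee_pos: [0.4406, 0.2244, 0.0328]
tcp_rot: [0.528, 0.47, -0.528, 0.47]
ft_force: [-1.8, -1.6, 7.3]
gripper_width: 0.455
```

Call:
step_arm(targets=[[1, 0, 0, 0, 0, 0, 0], [0.4, 0, 0, 0, 0, 0, 0], [0.3, 0, 0, 0, 0, 0, 0], [0.2, 0, 0, 0, 0, 0, 0], [0, 0, 0, 0, 0, 0, 0], [0, 0, 0, 0, 0, 0, 0], [0, 0, 0, 0, 0, 0, 0], [0, 0, 0, 0, 0, 0, 0]])

```text
clock: 9.17
ee_pos: [0.4405, 0.2244, 0.0322]
tcp_rot: [-0.528, -0.47, 0.528, -0.47]
ft_force: [0.0, -0.4, -0.7]
gripper_width: 1.002
```

Call:
step_arm(targets=[[0, 0, 0, 0, 0, 0, 0], [0, -10, 0, 0, 0, 0, 0], [0, -25, 0, 0, 0, 0, 0], [0, -32, 0, 0, 0, 0, 0], [0, -32, 0, 0, 0, 0, 0], [0, -36, 0, 0, 0, 0, 0], [0, -36, 0, 0, 0, 0, 0], [0, -30, 0, 0, 0, 0, 0]])

```text
clock: 9.83
ee_pos: [0.4405, 0.2244, 0.2367]
tcp_rot: [0.529, 0.47, -0.527, 0.471]
ft_force: [1.3, 0.6, 1.1]
gripper_width: 0.999
```

Run:
```python
from h import *
s=arm.sense();print(s["ee_pos"],s["ft_force"],Ro.from_quat(s["tcp_rot"]).as_matrix().round(3),s["gripper_width"],s["joint_pos"])
c,im=shot("wrist","w4");shot("side","s4")
cv2.imwrite("pics/w4b.png",cv2.resize(im[80:330,160:480],None,fx=2,fy=2,interpolation=cv2.INTER_CUBIC))
```

```text
[0.44052741 0.22438612 0.23670944] [1.31152815 0.63155236 1.13992318] [[ 0.002  0.993 -0.115]
 [ 0.001 -0.115 -0.993]
 [-1.     0.002 -0.001]] 0.9985197563321072 [ 4.68075270e-01  1.41503629e-01  1.90169617e+00 -5.66620104e-06
  1.09630434e+00  2.15406460e+00]
```

View pics/w4b.png

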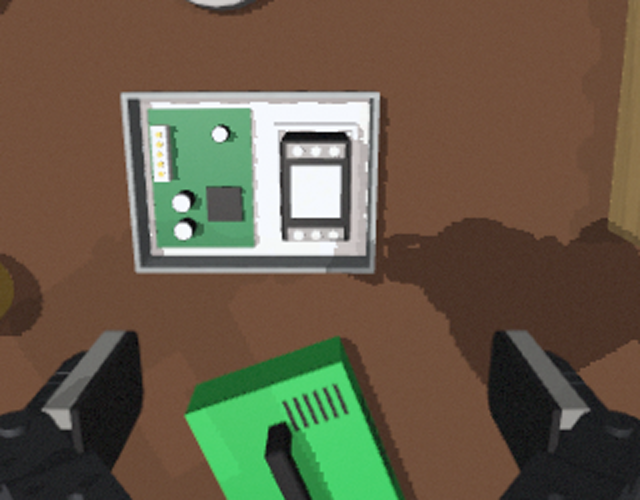

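Call:
step_arm(targets=[[0, 0, 3, 16, 0, 0, 0], [0, 0, 6, 30, 0, 0, 0], [0, 0, 6, 32, 0, 0, 0], [0, 0, 6, 32, 0, 0, 0], [0, 0, 6, 32, 0, 0, 0], [0, 0, 6, 32, 0, 0, 0], [0, 0, 6, 32, 0, 0, 0], [0, 0, 6, 32, 0, 0, 0]])

```text
clock: 10.6
ee_pos: [0.4571, -0.0188, 0.2332]
tcp_rot: [-0.528, -0.471, 0.528, -0.47]
ft_force: [1.2, 0.2, -0.3]
gripper_width: 0.997
```

Call:
step_arm(targets=[[0, 0, 6, 32, 0, 0, 0], [0, 0, 6, 32, 0, 0, 0], [0, 0, 6, 32, 0, 0, 0], [0, 0, 6, 32, 0, 0, 0], [0, 0, 6, 32, 0, 0, 0], [0, 0, 5, 30, 0, 0, 0], [0, 0, 3, 17, 0, 0, 0], [0, 0, 0, 0, -0.06, 0, 0]])

```text
clock: 11.27
ee_pos: [0.4715, -0.2304, 0.233]
tcp_rot: [-0.514, -0.485, 0.515, -0.485]
ft_force: [0.3, 0.4, -1.0]
gripper_width: 0.997
```

Call:
step_arm(targets=[[0, 0, 0, 0, -0.12, 0, 0], [0, 0, 0, 0, -0.12, 0, 0], [0, 0, 0, 0, -0.12, 0, 0], [0, 0, 0, 0, -0.12, 0, 0], [0, 0, 0, 0, -0.12, 0, 0], [0, 0, 0, 0, -0.12, 0, 0], [0, 0, 0, 0, -0.12, 0, 0], [0, 0, 0, 0, -0.12, 0, 0]])

```text
clock: 11.93
ee_pos: [0.4713, -0.227, 0.233]
tcp_rot: [0.229, 0.669, -0.229, 0.669]
ft_force: [-0.5, -0.1, 0.3]
gripper_width: 0.998
```

Call:
step_arm(targets=[[0, 0, 0, 0, -0.12, 0, 0], [0, 0, 0, 0, -0.12, 0, 0], [0, 0, 0, 0, -0.12, 0, 0], [0, 0, 0, 0, -0.12, 0, 0], [0, 0, 0, 0, -0.12, 0, 0], [0, 0, 0, 0, -0.12, 0, 0], [0, 0, 0, 0, -0.12, 0, 0], [0, 0, 0, 0, -0.036, 0, 0]])

```text
clock: 12.6
ee_pos: [0.4713, -0.227, 0.233]
tcp_rot: [-0.076, 0.703, 0.077, 0.703]
ft_force: [-0.4, 0.1, 0.0]
gripper_width: 0.997
```

Run:
```python
from h import *
s=arm.sense();print(s["clock"],s["ee_pos"],s["ft_force"],Ro.from_quat(s["tcp_rot"]).as_matrix().round(3),s["gripper_width"],np.round(s["joint_pos"],2))
c,im=shot("wrist","w5")
cv2.imwrite("pics/w5b.png",cv2.resize(im,None,fx=1.25,fy=1.25,interpolation=cv2.INTER_CUBIC))
c,_=load("w4")
w=p2w(c,(np.array([(121,92),(380,92),(376,272),(136,272)])+.5)/2-.5+[160,80],.03)
print("rim",w.mean(0),[(np.linalg.norm(w[i]-w[i-1]).round(4),np.degrees(np.arctan2(*(w[i]-w[i-1])[1::-1])).round(1)) for i in range(4)])
m=p2w(c,(np.array([(283,142),(350,142),(347,241),(285,241)])+.5)/2-.5+[160,80],.054)
print("mod",m.mean(0))
```

```text
12.6 [ 0.47125442 -0.22697466  0.23298434] [-0.40511433  0.11222347  0.03028405] [[-0.001 -0.215  0.977]
 [ 0.     0.977  0.215]
 [-1.     0.001 -0.001]] 0.9971784133449763 [-0.45  0.19  1.85 -0.    1.1  -0.67]
rim [0.44825277 0.26168379 0.03      ] [(np.float64(0.1104), np.float64(-6.6)), (np.float64(0.1503), np.float64(-96.7)), (np.float64(0.1099), np.float64(173.8)), (np.float64(0.151), np.float64(83.5))]
mod [0.44435755 0.22373186 0.054     ]
```

View pics/w5b.png

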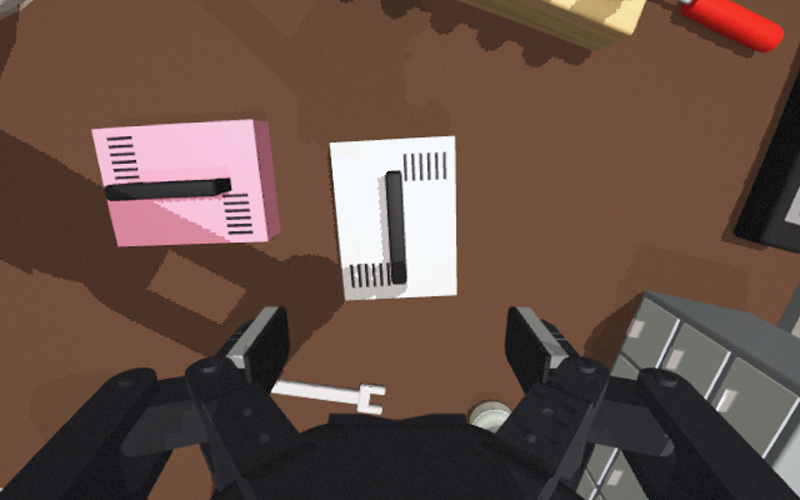

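The module sits in its bay within about 0.5 mm. The handle bar runs from (394,171) to (399,284) in this picture, and the cover's top corners are (330,143), (454,136), (457,294) and (345,300).

Run:
```python
from h import *
c,im=load("w5");s=arm.sense();T=Ro.from_quat(s["tcp_rot"]).as_matrix();e=np.array(s["ee_pos"])
f=lambda l:(np.array(l)+.5)/1.25-.5
w=p2w(c,f([(330,143),(454,136),(457,294),(345,300)]),.04)
print("top",w.mean(0),[(np.linalg.norm(w[i]-w[i-1]).round(4),np.degrees(np.arctan2(*(w[i]-w[i-1])[1::-1])).round(1)) for i in range(4)])
h=p2w(c,f([(387,171),(402,171),(407,282),(391,282)]),.074)
print("bar",h.mean(0),[(np.linalg.norm(h[i]-h[i-1]).round(4),np.degrees(np.arctan2(*(h[i]-h[i-1])[1::-1])).round(1)) for i in range(4)])
for q in(w,h):print("tool delta",(T.T@(q.mean(0)-e)*1e3).round(1))
print("tool yaw z",np.degrees(np.arctan2(T[1,2],T[0,2])))
```

```text
top [ 0.47188883 -0.22826739  0.04      ] [(np.float64(0.1498), np.float64(105.4)), (np.float64(0.1092), np.float64(15.6)), (np.float64(0.1493), np.float64(-74.1)), (np.float64(0.1106), np.float64(-164.2))]
bar [ 0.47170286 -0.22631024  0.074     ] [(np.float64(0.0954), np.float64(104.2)), (np.float64(0.0121), np.float64(12.5)), (np.float64(0.0954), np.float64(-74.7)), (np.float64(0.014), np.float64(-167.5))]
tool delta [193.   -1.5   0.4]
tool delta [159.    0.5   0.7]
tool yaw z 12.34574543975979
```

Call:
step_arm(targets=[[0, 15, -1, 0.5, -0.042, 0, 0], [0, 30, 0, 0, 0, 0, 0], [0, 32, 0, 0, 0, 0, 0], [0, 32, 0, 0, 0, 0, 0], [0, 32, 0, 0, 0, 0, 0], [0, 24, 0, 0, 0, 0, 0], [0, 12, 0, 0, 0, 0, 0], [0, 6, 0, 0, 0, 0, 0]], newtons=100)

```text
clock: 13.32
ee_pos: [0.4708, -0.2273, 0.048]
tcp_rot: [-0.088, 0.703, 0.089, 0.7]
ft_force: [-0.7, 0.7, 0.8]
gripper_width: 1.002
```

Call:
step_arm(targets=[[0.2, 0, 0, 0, 0, 0, 0], [0.4, 0, 0, 0, 0, 0, 0], [0.6, 0, 0, 0, 0, 0, 0], [0.7, 0, 0, 0, 0, 0, 0], [0.8, 0, 0, 0, 0, 0, 0], [1, 0, 0, 0, 0, 0, 0], [1, 0, 0, 0, 0, 0, 0], [1, 0, 0, 0, 0, 0, 0]])

```text
clock: 13.98
ee_pos: [0.4727, -0.2283, 0.0513]
tcp_rot: [-0.089, 0.701, 0.089, 0.702]
ft_force: [-2.5, -0.5, 8.9]
gripper_width: 0.142
```

Call:
step_arm(targets=[[1, 0, 0, 0, 0, 0, 0], [1, 0, 0, 0, 0, 0, 0], [1, -5, 0, 0, 0, 0, 0], [1, -10, 0, 0, 0, 0, 0], [1, -10, 0, 0, 0, 0, 0], [1, -5, 0, 0, 0, 0, 0], [1, 0, 0, 0, 0, 0, 0], [1, 0, 0, 0, 0, 0, 0]])

```text
clock: 14.65
ee_pos: [0.4728, -0.2283, 0.0809]
tcp_rot: [-0.089, 0.701, 0.089, 0.702]
ft_force: [-0.2, -0.3, -4.1]
gripper_width: 0.145
```

Call:
step_arm(targets=[[1, -12, 0, 0, 0, 0, 0], [1, -25, 0, 0, 0, 0, 0], [1, -30, 0, 0, 0, 0, 0], [1, -30, 0, 0, 0, 0, 0], [1, -30, 0, 0, 0, 0, 0], [1, -25, 0, 0, 0, 0, 0], [1, -15, 0, 0, 0, 0, 0], [1, -6, 0, 0, 0, 0, 0]])

```text
clock: 15.32
ee_pos: [0.4733, -0.2285, 0.2556]
tcp_rot: [-0.09, 0.701, 0.088, 0.702]
ft_force: [0.1, -1.1, -4.5]
gripper_width: 0.139
```

Call:
step_arm(targets=[[1, 0, 8, 2, 0, 0, 0], [1, 0, 16, 4, 0, 0, 0], [1, 0, 24, 5, 0, 0, 0], [1, 0, 28, 6, 0, 0, 0], [1, 0, 28, 6, 0, 0, 0], [1, 0, 28, 6, 0, 0, 0], [1, 0, 28, 6, 0, 0, 0], [1, 0, 28, 6, 0, 0, 0]])

```text
clock: 15.98
ee_pos: [0.4637, -0.034, 0.2513]
tcp_rot: [-0.088, 0.703, 0.089, 0.7]
ft_force: [0.8, -0.4, -4.5]
gripper_width: 0.14
```

Call:
step_arm(targets=[[1, 0, 28, 6, 0, 0, 0], [1, 0, 28, 6, 0, 0, 0], [1, 0, 28, 6, 0, 0, 0], [1, 0, 28, 6, 0, 0, 0], [1, 0, 28, 6, 0, 0, 0], [1, 0, 28, 6, 0, 0, 0], [1, 0, 20, 4, 0, 0, 0], [1, 0, 12, 2, 0, 0, 0]])

```text
clock: 16.65
ee_pos: [0.4546, 0.1704, 0.2514]
tcp_rot: [-0.089, 0.702, 0.089, 0.7]
ft_force: [0.2, -0.3, -3.8]
gripper_width: 0.137
```

Call:
step_arm(targets=[[1, 0, 6, 1, 0.03, 0, 0], [1, 0, 0, 0, 0.05, 0, 0], [1, 0, 0, 0, 0.06, 0, 0], [1, 0, 0, 0, 0.06, 0, 0], [1, 0, 0, 0, 0.06, 0, 0], [1, 0, 0, 0, 0.06, 0, 0], [1, 0, 0, 0, 0.03, 0, 0], [1, 0, 0, 0, 0.018, 0, 0]])

```text
clock: 17.32
ee_pos: [0.4546, 0.1739, 0.2519]
tcp_rot: [0.041, 0.707, -0.042, 0.705]
ft_force: [-0.4, -1.1, -4.3]
gripper_width: 0.138
```

Run:
```python
from h import *
s=arm.sense();T=Ro.from_quat(s["tcp_rot"]).as_matrix();print(s["clock"],s["ee_pos"],s["ft_force"],T.round(3),s["gripper_width"],np.round(s["joint_pos"],2))
print("yaw z",np.degrees(np.arctan2(T[1,2],T[0,2])),"want -6.6; delta tool",T.T@(np.array([.4475,.2625,s["ee_pos"][2]])-s["ee_pos"]))
c,im=shot("wrist","w6");shot("top","t6");shot("side","s6")
cv2.imwrite("pics/w6b.png",cv2.resize(im,None,fx=1.25,fy=1.25,interpolation=cv2.INTER_CUBIC))
```

```text
17.3167 [0.45464585 0.17390004 0.2518887 ] [-0.43145361 -1.14313714 -4.29534855] [[-0.002  0.118  0.993]
 [-0.001  0.993 -0.118]
 [-1.    -0.001 -0.002]] 0.13765970597046134 [ 0.36  0.12  1.9  -0.    1.13  0.48]
yaw z -6.750608323830008 want -6.6; delta tool [-7.44551850e-05  8.71457154e-02 -1.75110086e-02]
```

View pics/w6b.png

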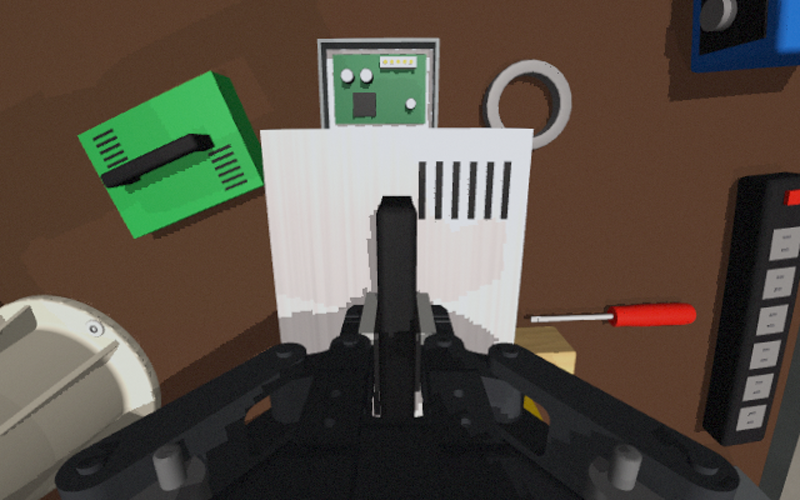

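The chassis's far end shows at (318,40)-(440,38), and the held cover's front top edge at (262,130)-(533,128). It looks square and level.

Run:
```python
from h import *
c,im=load("w6");s=arm.sense();T=Ro.from_quat(s["tcp_rot"]).as_matrix();e=np.array(s["ee_pos"])
f=lambda l:(np.array(l)+.5)/1.25-.5
Y=np.array([.115,.9934,0]) # chassis y (83.4deg)
def rep(n,w,Y):
    d=w[1]-w[0];a=np.degrees(np.arctan2(d[1],d[0]));C=w.mean(0)-.075*Y;print(n,C.round(4),"len",np.linalg.norm(d).round(4),"ang",a.round(2));return C
r=rep("chassis",p2w(c,f([(318,39.5),(440,38)]),.03),Y)
z=e[2]-.0513+.04
k=rep("cover",p2w(c,f([(262,130),(533,128.5)]),z),Y)
for dz in(-.004,.004):rep("cover dz",p2w(c,f([(262,130),(533,128.5)]),z+dz),Y)
print("rel. delta tool mm",(T.T@(r-k)*1e3).round(1))
print("cover-tcp tool",(T.T@(k-e)*1e3).round(1))
```

```text
chassis [0.4491 0.2616 0.03  ] len 0.1098 ang -6.26
cover [0.4557 0.1741 0.2412] len 0.1085 ang -6.43
cover dz [0.4557 0.1743 0.2372] len 0.1113 ang -6.43
cover dz [0.4557 0.174  0.2452] len 0.1057 ang -6.43
rel. delta tool mm [211.2  86.3 -16.4]
cover-tcp tool [11.3  0.1  0.6]
```

Call:
step_arm(targets=[[1, 0, 8, -2, 0, 0, 0], [1, 0, 16, -3, 0, 0, 0], [1, 0, 22, -4, 0, 0, 0], [1, 0, 22, -4, 0, 0, 0], [1, 0, 13, -3, 0, 0, 0], [1, 0, 6, -1, 0, 0, 0], [1, 0, 0, 0, 0, 0, 0], [1, 0, 0, 0, 0, 0, 0]])

```text
clock: 18.13
ee_pos: [0.4485, 0.2625, 0.2531]
tcp_rot: [0.04, 0.706, -0.041, 0.706]
ft_force: [-0.2, 0.8, -4.1]
gripper_width: 0.142
```

Call:
step_arm(targets=[[1, 8, 0, 0, 0, 0, 0], [1, 16, 0, 0, 0, 0, 0], [1, 18, 0, 0, 0, 0, 0], [1, 18, 0, 0, 0, 0, 0], [1, 18, 0, 0, 0, 0, 0], [1, 12, 0, 0, 0, 0, 0], [1, 6, 0, 0, 0, 0, 0], [1, 0, 0, 0, 0, 0, 0]])

```text
clock: 18.8
ee_pos: [0.448, 0.2615, 0.1557]
tcp_rot: [0.041, 0.707, -0.042, 0.705]
ft_force: [0.2, 0.4, -4.0]
gripper_width: 0.142
```

Run:
```python
from h import *
s=arm.sense();T=Ro.from_quat(s["tcp_rot"]).as_matrix();e=np.array(s["ee_pos"]);print(s["clock"],e,s["ft_force"],T.round(3))
print("delta tool",(T.T@(np.array([.4482,.2617,.1013])-e)*1e3).round(1))
```

```text
18.8 [0.447999   0.26150132 0.15573284] [ 0.19915772  0.39017003 -3.96418774] [[-0.002  0.117  0.993]
 [-0.002  0.993 -0.117]
 [-1.    -0.002 -0.002]]
delta tool [54.4  0.3  0.3]
```

Aligned. I'll lower the last ~53 mm.

Call:
step_arm(targets=[[1, 6, 0, 0, 0, 0, 0], [1, 10, 0, 0, 0, 0, 0], [1, 12, 0, 0, 0, 0, 0], [1, 11, 0, 0, 0, 0, 0], [1, 8, 0, 0, 0, 0, 0], [1, 4, 0, 0, 0, 0, 0], [1, 2, 0, 0, 0, 0, 0], [1, 0, 0, 0, 0, 0, 0]])

```text
clock: 19.47
ee_pos: [0.4487, 0.2627, 0.1039]
tcp_rot: [0.041, 0.706, -0.041, 0.706]
ft_force: [0.3, -0.5, -3.9]
gripper_width: 0.144
```

Call:
step_arm(targets=[[1, 0, 0, 0, 0, 0, 0], [1, 0, 0, 0, 0, 0, 0], [1, 0, 0, 0, 0, 0, 0], [1, 0, 0, 0, 0, 0, 0], [1, 0, 0, 0, 0, 0, 0], [1, 0, 0, 0, 0, 0, 0], [1, 0, 0, 0, 0, 0, 0], [1, 0, 0, 0, 0, 0, 0]])

```text
clock: 20.13
ee_pos: [0.4488, 0.2628, 0.1043]
tcp_rot: [0.041, 0.706, -0.041, 0.706]
ft_force: [-0.6, -0.2, -3.6]
gripper_width: 0.137
```

Run:
```python
from h import *
s=arm.sense();T=Ro.from_quat(s["tcp_rot"]).as_matrix();e=np.array(s["ee_pos"]);print(s["clock"],e,s["ft_force"],T.round(3),s["gripper_width"])
c,im=shot("side","s7")
# predicted outlines: chassis rim (red), cover lower edge (blue) & top (green)
im=cv2.resize(im,None,fx=4,fy=4,interpolation=cv2.INTER_CUBIC)
ya=np.radians(-6.6)
for b,col in((box(.4482,.2617,ya,.11,.15,.03),(0,0,255)),(box(e[0],e[1],ya,.11,.15,e[2]-.0513),(255,0,0)),(box(e[0],e[1],ya,.11,.15,e[2]-.0113),(0,255,0))):
    cv2.polylines(im,[((w2p(c,b)+.5)*4-.5).round().astype(int)],True,col,1)
u=w2p(c,[e])[0];x,y=(u*4).astype(int);cv2.imwrite("pics/s7b.png",im[max(0,y-200):y+380,max(0,x-380):x+380])
```

```text
20.1333 [0.44877578 0.26279719 0.10432997] [-0.60382786 -0.22963141 -3.56948239] [[ 0.     0.116  0.993]
 [ 0.     0.993 -0.116]
 [-1.     0.     0.   ]] 0.13717355461694916
```

View pics/s7b.png

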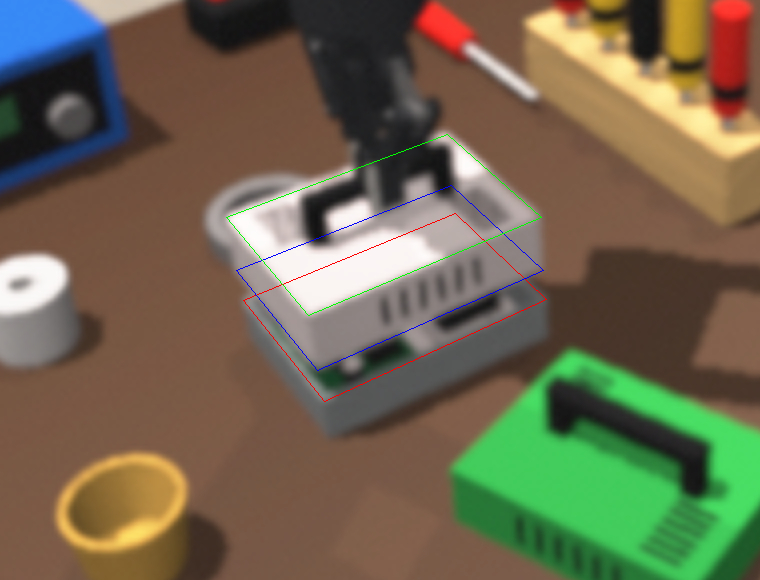

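The gap looks right, at about 23 mm. Both predicted outlines match the picture to about one pixel, and the cover is level and square. Handing in.

```bash
python3 -c "
from workcell import arm
print(arm.hand_in());s=arm.sense();print(s['clock'],s['ee_pos'],s['ft_force'],s['gripper_width'])"
```

```text
the job is handed in; nothing more can be done
None
the job is handed in; nothing more can be done
```

The module stands in its bay and is let go. The aluminium cover is held in the gripper above the chassis, and the job is handed in at about 20 s of the 64 s. `hand_in` gives no verdict, so what follows is from my own last checks.

- **Module:** I lowered it until the contact force showed it on the bay floor, then opened the fingers. A wrist picture afterwards put it about 0.5 mm from the bay centre and upright.
- **Cover over the rack:** I took it by the handle and carried it across with its lower edge at about 0.20 m, clear of the 0.155 m screwdrivers. I felt no contact on the way.
- **Final pose:** The lower edge is about 23 mm above the rim. It is centred within about 1.5 mm by measurement, and level and square within about 0.01 rad. The wrist force at the end was close to the cover's weight alone (about 3.6 N), so nothing is touching below. The side picture shows a clear gap all round.

The top and wrist cameras disagreed by about 3 mm on the chassis position in y. I went by the wrist camera, whose pictures agreed among themselves to about 1 mm.

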